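Hook the parts tray out from under the bench shelf

TASK

The steel parts tray has been pushed back under the low grey bench shelf. Take the hooked rod, reach it in under the shelf, catch the tray's pull loop and draw the tray out until its front is past the shelf's edge; then unhook the rod and lay it back flat on the bench, not touching the tray. Do not touch the tray with the arm or its gripper, only with the rod.

Things in the scene. Friction and masses are not known exactly. Their poses are not given: they have to be found in the camera images.
- hook: (mm) Hooked rod, 160 g, lying beside a straight rod and a wrench (20 mm tall or less); hook end to world -y. Origin: centre of the underside of its wooden handle, 110 (x) by 24 (y) by 20 tall; x runs to the hook, z up. 9 mm round steel shaft, axis y = 0, 4.5 above the underside, to x = 215, where it bends to +y: its tip is at x 207, y 35, same height. Balances at x = 25.
- shelf: (mm) Low fixed shelf of grey steel, 360 wide (y), 270 deep (x), front facing about world +y. Origin: on the bench under the middle of its front edge; x into the shelf, y along the edge. Plate 105 to 111 above the bench; can and jar on it. Side walls at y +-177; closed box under it at y -170 to -60, its face at x = 115. Empty in front of tray and box.
- tray: (mm) Open steel tray under the shelf, 140 deep, 200 wide, 80 tall, floor 10 above the bench, centred at shelf y = 50. Slides only along shelf x, out (-x) up to 200 from fully in; about 3 N, stays where it is left. Origin: middle of its front face's lower edge, axes as the shelf's; this face starts 100 to 115 mm behind the shelf's edge (shelf x).
- eye (a point): (mm) Centre of the pull loop's opening, axes as the shelf's; 27.5 before the tray's face, 52 above the bench, starts at shelf x 72 to 88, y 50. Loop: upright U of 8 mm bar standing out from the face: upright bar (axis 27.5 before this point), joined to the face by a bar at top and foot. Opening 51 long (x), 52 high, open sideways: the bent end enters moving to shelf +y.

How it is judged:
By the outcome, as a careful person would: the job done as asked, in the order asked, and still so for the second after the job is handed in, with the robot touching nothing.
It also fails if it takes over 51 s, if anything falls off the work surface, if the arm or the gripper's body presses on something with over 40 N, if the wrist force passes 120 N, or if a joint passes its speed limit or range.

ROBOT

A 7-joint arm with a two-finger parallel gripper is mounted at the origin on the work surface. World frame = base frame: x ahead of the robot, y to its left, z up, the work surface at z = 0. Lengths are in m, angles in rad, forces in N, time in s.
With the tool pointing down it reaches from about 0.425 to 0.925 m from the base axis. Payload 6.8 kg.
Tool frame: the origin (TCP) lies midway between the tips of the shut fingers; the grasp point (between the pads) lies 19 mm behind it (manip.pinch_z is the z of the grasp point in the tool frame, in m); z points along the fingers, y is the line along which they close (so a half turn about z gives the same grasp; the last joint's range is limited). The gripper opens to 88 mm and grips with 3 to 60 N. Pads are 20 mm wide; open, the fingers measure 115 mm over their backs; the gripper's body (75 mm by 178 mm) begins 61 mm behind the grasp point.
Start: joints at [1.221, 0.477, 0.022, 1.555, -0.011, 1.109, -0.083], TCP at [0.162, -0.655, 0.223] pointing down, gripper open.
Joint ranges: [-2.96, 2.96], [-0.34, 2.1], [-1.41, 1.46], [0.24, 2.44], [-1.37, 4.51], [0.17, 1.92], [-2.96, 2.96]. Speed limits (rad/s): [2.39, 2.39, 3.14, 3.14, 3.14, 3.14, 3.14].

INTERFACE

Orientations are given as a 3x3 rotation matrix whose columns are the frame's x, y, z axes.
In Python, from workcell import status, imaging, manip gives the robot as it stands.
- The arm moves only by the tool apply_moves, never from a script. Its argument "plan" is a list of rows, each an object of numbers: "dx", "dy", "dz": the shift along the tool's x, y, z in cm; "turn": the turn about the tool's z in rad. A call has 1 to 8 rows; each row shifts and turns the commanded pose from where the row before left it, along the tool's axes as they then stand; what a row does not reach is not made up. A row lasts 1/8 s, in which the tool goes at most 62.5 mm and 10.7 degrees, less where a joint would pass 70% of its speed; a pose out of reach is approached as far as the arm can. A call is refused whole if a number of a shift passes 6.25 or a number of a turn 0.188, either way. A call with a gripper value outside its range is refused whole. "claw" is the finger opening in cm, from 0 to 8.78, set as the call begins (left out, the last holds). The fingers move at their own pace and stop on an object; the grip force is fixed at half the most. Time passes only in rows, so rows that do not move let the fingers close. It gives the time, the measured TCP pose, the force, the opening and the grip force at its end, in the units of the state.
- status.state(): the state, without advancing time (a new reading comes with each control period).
- imaging.read_camera(name): name is "scene" or "top" or "wrist"; returns (picture, depth): 384x512x3 uint8, red, green, blue; 384x512 float32, m along the optical axis (not along the pixel's ray), 0 where there is no reading.
- imaging.camera_info(name): a dict with "intrinsics" (3x3 intrinsics, pixels), "D" ([k1, k2, p1, p2, k3] as OpenCV has them; the pictures are not rectified), "xyz" and "rotation" of the camera in the world. Camera axes: x right, y down, z forward; pixel columns grow to the right and rows downward; lengths in m; the calibration is good to about 2 mm. A picture is of the moment at which its call begins: read the wrist's pose just before it. camera_info takes no time and is no camera call; for the wrist camera it gives the pose at the moment of the call.
- manip.sign_off(): hands the job in; it is judged then, once.
Trained networks look in the newest picture that a camera, given by its name, has taken for a name from the list of things; names that differ only in an ending like _2 or _b are one class to them, and where a whole thing is asked for, a point or a joint stands for the part that bears it (a point fixed in the world has none). Each returns a list of dicts, best first, with "conf" (0 to 1); they miss things now and then, are a little off and sometimes report something else, mostly with a low value. They report only what shows in the picture. A call takes as long as a camera call.
- imaging.find_in(camera, name): "at" ([x, y, z] in m, in the coordinates of the camera as it stood for that picture, good to about 4 mm: the middle of the surface that is visible of it).
- imaging.tip_of(camera, name): "at" ([x, y, z] in m, in the coordinates of the camera as it stood for that picture, good to about 4 mm: a listed point, or the origin of a listed thing).
The state is a dict: "time": time; "joints": joint angles; "dq": joint speeds; "joint_torque": joint torques, N m; "position": TCP position; "ee_rot": TCP orientation; "contact_force": force on the tool from outside, world axes, zero at the start; "torque": the same for the moment, N m; "finger_gap": finger opening in m; "finger_force": force on a finger pad.
Only numpy, scipy, OpenCV 4.12 (cv2) and the standard library are available. Lean on these libraries where they do the work, as an engineer would, in place of code of your own. Each camera call takes 0.05 s, during which the arm holds its last target. There are 200 camera calls.

## Working session

There is one attempt and no reset: what is moved stays moved. The work goes in short steps, Python scripts to look and compute and a tool call to move; the robot and the scene stay as the last step left them, time stands still between calls to the robot, and variables do not carry over. Pictures are saved under pics/ and viewed, at most 10 in all, crops included, and the job is handed in when it is done.

Besides the shell and the picture viewer there is one more tool, called after "Emit:" as a command line: name --argument value ..., lists and objects as JSON in quotes. apply_moves: Moves the arm, as the interface text tells. Its arguments: {"type":"object","properties":{"plan":{"type":"array"},"claw":{"type":"number"}},"required":["plan"]}

```bash
mkdir -p pics; ls
cat > h.py <<'E'
import numpy as np, cv2
from workcell import status, imaging, manip
def cam(n):
    i=imaging.camera_info(n); return np.array(i["intrinsics"]),np.array(i["D"]),np.array(i["xyz"]),np.array(i["rotation"])
def shot(n,f=None):
    c=cam(n); p,d=imaging.read_camera(n)
    if f: cv2.imwrite("pics/"+f,p[:,:,::-1])
    return p,d,c
def px2w(c,u,v,z):
    K,D,t,R=c; q=cv2.undistortPoints(np.array([[[u,v]]],float),K,D)[0,0]
    return R@np.array([q[0]*z,q[1]*z,z])+t
def w2px(c,P):
    K,D,t,R=c; r=cv2.Rodrigues(R.T)[0]
    return cv2.projectPoints(np.array(P,float).reshape(-1,1,3),r,-R.T@t,K,D)[0].reshape(-1,2)
def nets(n,c,names):
    K,D,t,R=c
    for m in names:
        for fn in ("find_in","tip_of"):
            try:
                for r in getattr(imaging,fn)(n,m)[:2]:
                    print(n,fn,m,round(r["conf"],2),np.round(R@np.array(r["at"])+t,4))
            except Exception as e: print(n,fn,m,e)
E
python3 - <<'E'
from h import *
np.set_printoptions(suppress=True,precision=4)
print(status.state())
ims=[]
for n in("scene","top"):
    p,d,c=shot(n,n+".png"); print(n,c[2],c[3].tolist()); nets(n,c,["hook","shelf","tray","eye"])
    np.savez(n+".npz",d=d)
print(manip.pinch_z)
E
```

```text
pics
{'time': 0.0, 'joints': array([ 1.2209,  0.4778,  0.0223,  1.5564, -0.0115,  1.1093, -0.0831]), 'dq': array([ 0.0015,  0.0004,  0.0015, -0.0004,  0.0001,  0.0007, -0.0013]), 'joint_torque': array([ -0.0002, -58.2849,   1.5343, -27.2614,  -0.0544,   0.0168,
         0.0001]), 'position': array([ 0.1614, -0.6548,  0.2217]), 'ee_rot': array([[ 0.9709,  0.2394, -0.0006],
       [ 0.2394, -0.9709,  0.0017],
       [-0.0002, -0.0018, -1.    ]]), 'contact_force': array([-0.0979, -1.0516, -0.3238]), 'torque': array([-0.0351, -0.01  , -0.005 ]), 'finger_force': 0.0, 'finger_gap': 0.08756234176120592}
scene [0.9303 0.6502 0.7376] [[-0.8439880134188856, 0.3658130525775118, -0.3922563495587623], [0.5363620160018719, 0.5754244919113144, -0.6174159391358579], [-0.00014489876146166076, -0.7314830583633009, -0.6818596001610747]]
scene find_in hook 0.78 [0.4558 0.2621 0.0142]
scene tip_of hook 0.8 [ 0.4477  0.2813 -0.0007]
scene find_in shelf 0.74 [ 0.6478 -0.1685  0.1096]
scene find_in tray 0.54 [ 0.6526 -0.13    0.027 ]
scene tip_of tray 0.46 [ 0.6515 -0.1833  0.012 ]
scene tip_of eye 0.38 [ 0.6501 -0.1528  0.0472]
top [0.3768 0.0208 1.0821] [[0.0020777184678671397, -0.9844868993976349, 0.17544579789894946], [-0.9999769516968708, -0.0031794787129983517, -0.005998915747669683], [0.006463680143875731, -0.17542929011298067, -0.9844708147067913]]
top find_in hook 0.67 [0.4478 0.2442 0.0152]
top tip_of hook 0.84 [ 0.4408  0.2801 -0.0014]
top find_in shelf 0.6 [ 0.589  -0.203   0.1105]
top tip_of shelf 0.81 [ 0.5942 -0.0855 -0.0025]
-0.0187
```

View pics/scene.png

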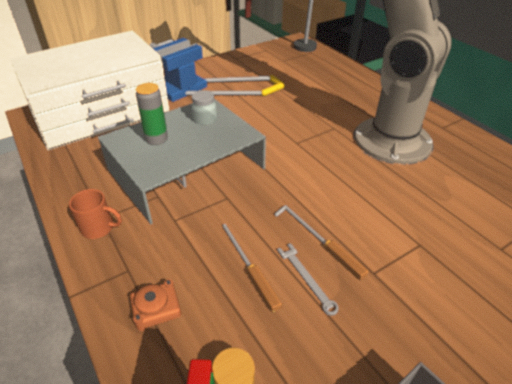

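View pics/top.png

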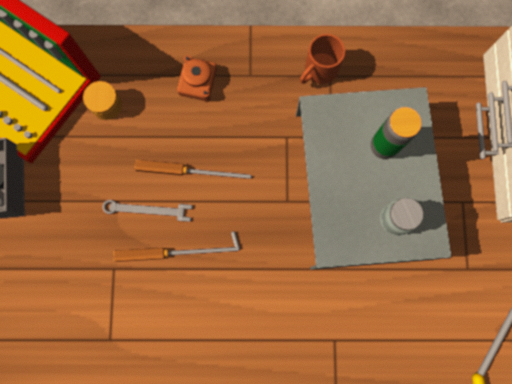

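The scene view shows the hooked rod with its tip at about (278,210) and handle at (325,240)-(365,275). The loop's bar just shows under the shelf front at (183,181). In the top view the hook tip is at (236,233), the handle at x 115-168, row 254, and the shelf front edge runs (300,97)-(315,267). The nets agree with both views.

```bash
cat > m.py <<'E'
from h import *
np.set_printoptions(suppress=True,precision=4)
def cloud(n):
    d=np.load(n+".npz")["d"]; K,D,t,R=cam(n)
    v,u=np.mgrid[:384,:512]; q=cv2.undistortPoints(np.stack([u,v],-1).reshape(-1,1,2).astype(float),K,D).reshape(384,512,2)
    P=np.dstack([q*d[...,None],d])@R.T+t; P[d==0]=np.nan; return P
if __name__=="__main__":
  for n in("top","scene"):
    P=cloud(n); x,y,z=P[...,0],P[...,1],P[...,2]
    m=(z>.098)&(z<.122)&(x>.35)&(x<.9)&(y<0)&(y>-.42)
    m=cv2.morphologyEx(m.astype(np.uint8),cv2.MORPH_OPEN,np.ones((3,3)))
    k,l,s,_=cv2.connectedComponentsWithStats(m); b=l==1+np.argmax(s[1:,4])
    r=cv2.minAreaRect(P[b][:,:2].astype(np.float32)); print(n,"shelf z",np.median(z[b]),r[1]); print(cv2.boxPoints(r))
    m=(z>.005)&(z<.04)&(x>.38)&(x<.52)&(y>.02)&(y<.4)
    Q=P[m]; print("hook pts",len(Q))
    h=Q[(Q[:,2]>.013)]; print("tall z",np.percentile(h[:,2],[50,95]))
    m=(z<.1)&(z>.02)&(x>.45)&(x<.85)&(y<-.1)&(y>-.3)
    if n=="scene":
        vv,uu=np.nonzero(m); w=(uu>120)&(uu<230)&(vv>150)&(vv<215)
        print("under",w.sum()); print(np.c_[uu[w],vv[w],P[vv[w],uu[w]]][::max(1,w.sum()//25)])
E
python3 m.py; python3 -c "
import cv2
a=cv2.imread('pics/scene.png');b=cv2.imread('pics/top.png')
A=cv2.resize(a[150:290,80:380],None,fx=2.6,fy=2.6,interpolation=2)
cv2.imwrite('pics/c1.png',A)"
```

```text
top shelf z 0.11130769617485148 (0.36098891496658325, 0.2712237238883972)
[[ 0.4124 -0.0965]
 [ 0.4338 -0.3668]
 [ 0.7937 -0.3384]
 [ 0.7723 -0.068 ]]
hook pts 1021
tall z [0.0197 0.023 ]
scene shelf z 0.11127195288684438 (0.3643141984939575, 0.27350059151649475)
[[ 0.4129 -0.0914]
 [ 0.4333 -0.3641]
 [ 0.7966 -0.3369]
 [ 0.7762 -0.0641]]
hook pts 834
tall z [0.0196 0.0216]
under 370
[[121.     168.       0.7824  -0.1896   0.0973]
 [123.     173.       0.7823  -0.1823   0.0862]
 [125.     175.       0.7815  -0.1678   0.0896]
 [182.     176.       0.6503  -0.1275   0.0555]
 [179.     177.       0.6475  -0.1597   0.0277]
 [177.     178.       0.6532  -0.1603   0.0264]
 [128.     179.       0.7798  -0.1526   0.0869]
 [125.     180.       0.7818  -0.1841   0.0617]
 [122.     181.       0.7849  -0.2122   0.0392]
 [182.     181.       0.6469  -0.1428   0.0256]
 [131.     182.       0.7781  -0.135    0.0893]
 [127.     183.       0.7813  -0.1711   0.061 ]
 [123.     184.       0.7845  -0.2123   0.0286]
 [184.     184.       0.6494  -0.1242   0.03  ]
 [134.     185.       0.7764  -0.118    0.0915]
 [131.     186.       0.7793  -0.1419   0.0718]
 [129.     187.       0.7804  -0.1643   0.0522]
 [132.     188.       0.779   -0.1377   0.0682]
 [136.     189.       0.7759  -0.1096   0.0848]
 [129.     191.       0.7811  -0.175    0.0306]
 [134.     192.       0.7777  -0.133    0.0578]
 [130.     194.       0.7812  -0.1721   0.0224]
 [136.     195.       0.7767  -0.1236   0.0547]
 [137.     197.       0.7768  -0.1174   0.0529]
 [139.     199.       0.7754  -0.1075   0.0534]
 [138.     202.       0.7768  -0.1214   0.0326]
 [141.     206.       0.7757  -0.1039   0.0326]]
```

View pics/c1.png

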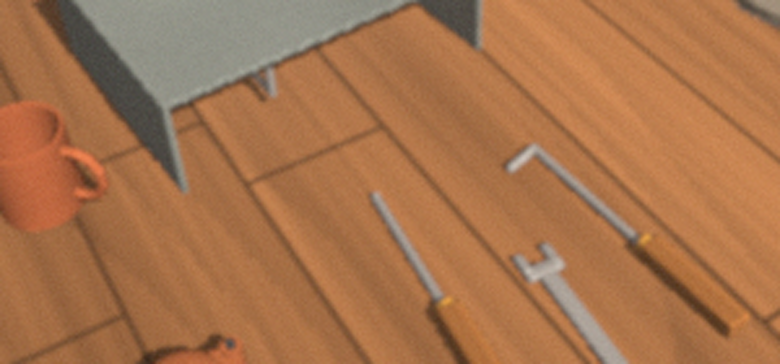

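Shelf origin is about (0.594,-0.080) with its axes turned by 0.077 rad. The loop bar points put the eye at shelf x of about 0.079, which matches the text. Next I bring the wrist camera over the hook along an arc.

```bash
cat >> h.py <<'E'
def rows(wps,start=None,dec=2):
    """wps: list of (x,y,z,yaw of tool x, n rows). prints rows"""
    s=status.state(); R=s["ee_rot"]; 
    p=np.array(s["position"]) if start is None else np.array(start[:3]); a=np.arctan2(R[1,0],R[0,0]) if start is None else start[3]
    print("from",np.round(p,4),round(a,4)); out=[]
    for *q,b,n in wps:
        q=np.array(q); p0,a0=p.copy(),a
        for k in range(1,n+1):
            g=p0+(q-p0)*k/n; ga=a0+(b-a0)*k/n; d=g-p
            X=np.array([np.cos(a),np.sin(a),0]);Y=np.array([np.sin(a),-np.cos(a),0])
            r=np.round([d@X*100,d@Y*100,-d[2]*100],dec); t=round(-(ga-a),3)
            out.append(dict(dx=r[0],dy=r[1],dz=r[2],turn=t))
            p=p+(X*r[0]+Y*r[1]-np.array([0,0,r[2]]))/100; a-=t
    for i in range(0,len(out),8): print([{k:float(v) for k,v in o.items() if v} for o in out[i:i+8]])
    return p,a
E
python3 - <<'E'
from h import *
W=[]
th0=np.arctan2(-.655,.161); th1=np.arctan2(.2,.447); n=24
for k in range(1,n+1):
    f=k/n; th=th0+(th1-th0)*f; r=.674+(.49-.674)*min(1,f*1.5); z=min(.222+.06*k,.34) if f<.8 else .34-.04*(f-.8)/.2
    W.append((r*np.cos(th),r*np.sin(th),z,.242+(1.57-.242)*f,1))
rows(W)
E
```

```text
from [ 0.1617 -0.6554  0.2227] 0.2418
[{'dx': 4.77, 'dy': -1.43, 'dz': -5.93, 'turn': -0.056}, {'dx': 4.73, 'dy': -1.39, 'dz': -5.8, 'turn': -0.055}, {'dx': 4.61, 'dy': -1.48, 'turn': -0.055}, {'dx': 4.5, 'dy': -1.56, 'turn': -0.056}, {'dx': 4.39, 'dy': -1.62, 'turn': -0.055}, {'dx': 4.28, 'dy': -1.69, 'turn': -0.055}, {'dx': 4.16, 'dy': -1.75, 'turn': -0.056}, {'dx': 4.06, 'dy': -1.81, 'turn': -0.055}]
[{'dx': 3.93, 'dy': -1.87, 'turn': -0.055}, {'dx': 3.82, 'dy': -1.92, 'turn': -0.056}, {'dx': 3.7, 'dy': -1.97, 'turn': -0.055}, {'dx': 3.59, 'dy': -2.01, 'turn': -0.055}, {'dx': 3.47, 'dy': -2.06, 'turn': -0.056}, {'dx': 3.35, 'dy': -2.1, 'turn': -0.055}, {'dx': 3.23, 'dy': -2.13, 'turn': -0.055}, {'dx': 3.12, 'dy': -2.17, 'turn': -0.056}]
[{'dx': 3.39, 'dy': -1.11, 'turn': -0.055}, {'dx': 3.38, 'dy': -1.17, 'turn': -0.055}, {'dx': 3.35, 'dy': -1.24, 'turn': -0.056}, {'dx': 3.33, 'dy': -1.29, 'dz': 0.66, 'turn': -0.055}, {'dx': 3.31, 'dy': -1.35, 'dz': 0.84, 'turn': -0.055}, {'dx': 3.29, 'dy': -1.41, 'dz': 0.83, 'turn': -0.056}, {'dx': 3.26, 'dy': -1.46, 'dz': 0.83, 'turn': -0.055}, {'dx': 3.23, 'dy': -1.53, 'dz': 0.84, 'turn': -0.055}]
```

Emit:
apply_moves --plan '[{"dx": 4.7, "dy": -1.4, "dz": -3.8, "turn": -0.056}, {"dx": 4.7, "dy": -1.4, "dz": -3.8, "turn": -0.055}, {"dx": 4.6, "dy": -1.5, "dz": -3.8, "turn": -0.055}, {"dx": 4.5, "dy": -1.6, "turn": -0.056}, {"dx": 4.4, "dy": -1.6, "turn": -0.055}, {"dx": 4.3, "dy": -1.7, "turn": -0.055}, {"dx": 4.2, "dy": -1.7, "turn": -0.056}, {"dx": 4.1, "dy": -1.8, "turn": -0.055}]'

```text
invalid input
```

Emit:
apply_moves --plan '[{"dx": 3.9, "dy": -1.9, "turn": -0.055}, {"dx": 3.8, "dy": -1.9, "turn": -0.056}, {"dx": 3.7, "dy": -2.0, "turn": -0.055}, {"dx": 3.6, "dy": -2.0, "turn": -0.055}, {"dx": 3.5, "dy": -2.1, "turn": -0.056}, {"dx": 3.3, "dy": -2.1, "turn": -0.055}, {"dx": 3.2, "dy": -2.1, "turn": -0.055}, {"dx": 3.1, "dy": -2.2, "turn": -0.056}]'

```text
invalid input
```

Emit:
apply_moves --plan '[{"dx": 3.4, "dy": -1.1, "turn": -0.055}, {"dx": 3.4, "dy": -1.2, "turn": -0.055}, {"dx": 3.4, "dy": -1.2, "turn": -0.056}, {"dx": 3.3, "dy": -1.3, "dz": 0.7, "turn": -0.055}, {"dx": 3.3, "dy": -1.4, "dz": 0.8, "turn": -0.055}, {"dx": 3.3, "dy": -1.4, "dz": 0.8, "turn": -0.056}, {"dx": 3.3, "dy": -1.5, "dz": 0.8, "turn": -0.055}, {"dx": 3.2, "dy": -1.5, "dz": 0.8, "turn": -0.055}]'

```text
invalid input
```

Run:
```python
from h import *
np.set_printoptions(suppress=True,precision=4)
s=status.state(); print(s["time"],s["position"],s["ee_rot"].tolist(),s["contact_force"])
p,d,c=shot("wrist","w1.png"); np.savez("wrist.npz",d=d,t=c[2],R=c[3]); print(c[2],c[3].tolist()); nets("wrist",c,["hook"])
```

```text
0.9 [ 0.1617 -0.6554  0.2227] [[0.970913101456317, 0.23943213734782434, 3.2023870449878214e-05], [0.23943213865403826, -0.9709131005571804, -4.632489517644533e-05], [2.000072668579753e-05, 5.264499144011664e-05, -0.9999999984142379]] [ 0.282  -0.0826  0.0555]
[ 0.2368 -0.6369  0.3842] [[0.23833404530526756, -0.9313716273763759, -0.27521586903139517], [-0.9711831732709025, -0.22846012255066103, -0.06789120973730564], [0.0003560953307859853, 0.2834658076777801, -0.9589822777683104]]
```

View pics/w1.png

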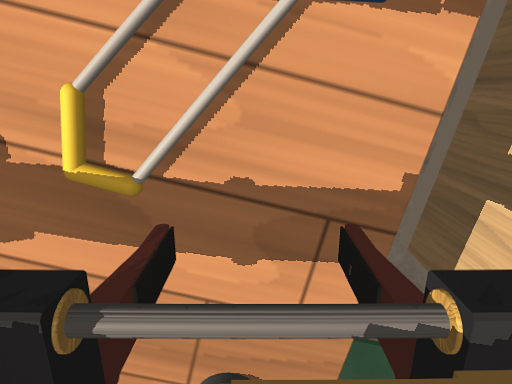

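The picture only shows the bolt-cutter handles at (70,130) and the two fingers; the arm has not moved. The rows may need all four keys, so I'll try that.

Emit:
apply_moves --plan '[{"dx": 4.7, "dy": -1.4, "dz": -3.8, "turn": -0.056}, {"dx": 4.7, "dy": -1.4, "dz": -3.8, "turn": -0.055}, {"dx": 4.6, "dy": -1.5, "dz": -3.8, "turn": -0.055}, {"dx": 4.5, "dy": -1.6, "dz": 0, "turn": -0.056}, {"dx": 4.4, "dy": -1.6, "dz": 0, "turn": -0.055}, {"dx": 4.3, "dy": -1.7, "dz": 0, "turn": -0.055}, {"dx": 4.2, "dy": -1.7, "dz": 0, "turn": -0.056}, {"dx": 4.1, "dy": -1.8, "dz": 0, "turn": -0.055}]'

```text
time: 2.05
position: [0.4283, -0.3937, 0.3368]
ee_rot: [[0.773, 0.634, 0.0], [0.634, -0.773, -0.0], [0.0, 0.0, -1.0]]
contact_force: [-0.1, -0.5, 0.1]
finger_gap: 0.0879
finger_force: 0.0
```

Emit:
apply_moves --plan '[{"dx": 3.9, "dy": -1.9, "dz": 0, "turn": -0.055}, {"dx": 3.8, "dy": -1.9, "dz": 0, "turn": -0.056}, {"dx": 3.7, "dy": -2.0, "dz": 0, "turn": -0.055}, {"dx": 3.6, "dy": -2.0, "dz": 0, "turn": -0.055}, {"dx": 3.5, "dy": -2.1, "dz": 0, "turn": -0.056}, {"dx": 3.3, "dy": -2.1, "dz": 0, "turn": -0.055}, {"dx": 3.2, "dy": -2.1, "dz": 0, "turn": -0.055}, {"dx": 3.1, "dy": -2.2, "dz": 0, "turn": -0.056}]'

```text
time: 3.05
position: [0.4822, -0.0782, 0.3368]
ee_rot: [[0.427, 0.904, 0.0], [0.904, -0.427, -0.0], [0.0, 0.0, -1.0]]
contact_force: [1.6, -0.2, -0.2]
finger_gap: 0.0878
finger_force: 0.0
```

Emit:
apply_moves --plan '[{"dx": 3.4, "dy": -1.1, "dz": 0, "turn": -0.055}, {"dx": 3.4, "dy": -1.2, "dz": 0, "turn": -0.055}, {"dx": 3.4, "dy": -1.2, "dz": 0, "turn": -0.056}, {"dx": 3.3, "dy": -1.3, "dz": 0.7, "turn": -0.055}, {"dx": 3.3, "dy": -1.4, "dz": 0.8, "turn": -0.055}, {"dx": 3.3, "dy": -1.4, "dz": 0.8, "turn": -0.056}, {"dx": 3.3, "dy": -1.5, "dz": 0.8, "turn": -0.055}, {"dx": 3.2, "dy": -1.5, "dz": 0.8, "turn": -0.055}]'

```text
time: 4.05
position: [0.4451, 0.202, 0.2975]
ee_rot: [[-0.002, 1.0, 0.0], [1.0, 0.002, -0.0], [-0.0, 0.0, -1.0]]
contact_force: [0.2, 0.4, -0.8]
finger_gap: 0.0878
finger_force: 0.0
```

```bash
cat > look.py <<'E'
import sys
from h import *
np.set_printoptions(suppress=True,precision=4)
s=status.state(); print(s["time"],s["position"],s["ee_rot"][:,0],s["contact_force"])
p,d,c=shot("wrist",sys.argv[1]+".png"); np.savez(sys.argv[1]+".npz",d=d,t=c[2],R=c[3],K=c[0],D=c[1]); print(c[2]); nets("wrist",c,sys.argv[2:])
E
python3 look.py w2 hook
```

```text
4.05 [0.4451 0.202  0.2975] [-0.0016  1.     -0.    ] [ 0.1785  0.3824 -0.8332]
[0.4446 0.2795 0.459 ]
wrist find_in hook 0.87 [0.4498 0.2523 0.0181]
wrist tip_of hook 0.56 [ 0.4478  0.2759 -0.0001]
```

View pics/w2.png

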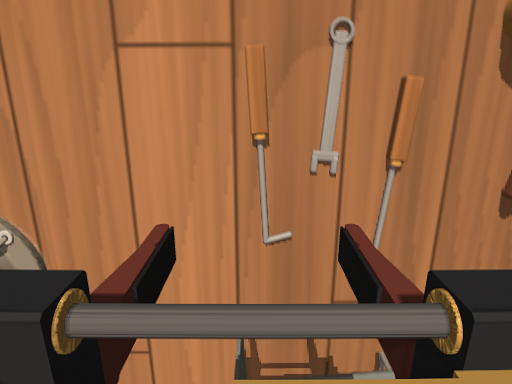

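The wrist view shows the hook's handle from (257,46) to (260,138), the bend at (267,241) and the tip at (290,236). The wrench is clear to the right at about (330,95). I'll fit the handle's pose from this depth and check it against the top view.

Run:
```python
from h import *
from m import cloud
np.set_printoptions(suppress=True,precision=4)
f=np.load("w2.npz"); c=(f["K"],f["D"],f["t"],f["R"]); d=f["d"]
def P(pts): return np.array([px2w(c,u,v,d[v,u]) for u,v in pts])
v,u=np.mgrid[:384,:512]; q=cv2.undistortPoints(np.stack([u,v],-1).reshape(-1,1,2).astype(float),c[0],c[1]).reshape(384,512,2)
W=np.dstack([q*d[...,None],d])@c[3].T+c[2]
T=cloud("top")
for n,C in(("wrist",W),("top",T)):
    x,y,z=C[...,0],C[...,1],C[...,2]
    m=(z>.012)&(z<.03)&(x>.40)&(x<.475)&(y>.2)&(y<.36); Q=C[m]; 
    r=cv2.minAreaRect(Q[:,:2].astype(np.float32)); print(n,len(Q),"z",np.percentile(Q[:,2],[10,50,90]),r, "\n",cv2.boxPoints(r))
    m=(z>.004)&(z<.03)&(x>.40)&(x<.49)&(y>.06)&(y<.2); Q=C[m]; print("shaft n",len(Q), Q[np.argsort(Q[:,1])][::max(1,len(Q)//12)])
tc=cam("top")
print("ray pts: wrist/top bend,tip at z=.006")
for cc,uv in((c,(267,241)),(c,(290,236)),(c,(260,138)),(tc,(239,250)),(tc,(236,233)),(tc,(168,253))):
    a=px2w(cc,*uv,1.)-cc[2]; print(uv,cc[2]+a*((.006-cc[2][2])/a[2]))
```

```text
wrist 1717 z [0.0177 0.0192 0.0204] ((0.44548308849334717, 0.2761983871459961), (0.024009568616747856, 0.11516910046339035), 3.424447774887085) 
 [[0.4301 0.333 ]
 [0.4369 0.218 ]
 [0.4609 0.2194]
 [0.454  0.3344]]
shaft n 681 [[0.4586 0.0614 0.0071]
 [0.4823 0.0694 0.0067]
 [0.46   0.073  0.0076]
 [0.4882 0.0785 0.0054]
 [0.4583 0.0926 0.0087]
 [0.4582 0.1075 0.0068]
 [0.4524 0.1214 0.0073]
 [0.4523 0.1354 0.0084]
 [0.4564 0.1486 0.0079]
 [0.4507 0.1621 0.0094]
 [0.4479 0.1744 0.0067]
 [0.4548 0.1868 0.0049]
 [0.4492 0.1983 0.0064]]
top 605 z [0.0166 0.0197 0.0224] ((0.44429656863212585, 0.2725195586681366), (0.02431955188512802, 0.1228899359703064), 3.433391571044922) 
 [[0.4285 0.3331]
 [0.4358 0.2105]
 [0.4601 0.2119]
 [0.4528 0.3346]]
shaft n 374 [[0.4218 0.0601 0.0053]
 [0.4651 0.0669 0.0111]
 [0.4544 0.0713 0.0079]
 [0.4812 0.0784 0.0044]
 [0.4542 0.0932 0.0099]
 [0.4195 0.1062 0.0049]
 [0.4542 0.1175 0.0085]
 [0.4497 0.1305 0.0096]
 [0.4542 0.144  0.0075]
 [0.4543 0.1573 0.0066]
 [0.4475 0.1701 0.0084]
 [0.4543 0.184  0.0048]
 [0.4475 0.1987 0.0078]]
ray pts: wrist/top bend,tip at z=.006
(267, 241) [0.4601 0.0658 0.006 ]
(290, 236) [0.4942 0.0739 0.006 ]
(260, 138) [0.4492 0.2188 0.006 ]
(239, 250) [0.4546 0.0604 0.006 ]
(236, 233) [0.4922 0.0674 0.006 ]
(168, 253) [0.4476 0.2166 0.006 ]
```

The two views agree: the handle's centre is (0.4453,0.279), its top is at z 0.0195, and hook x points along (0.060,-0.998). I'll grasp at hook x = 20, which is (0.4465,0.259).

Emit:
apply_moves --plan '[{"dx": 2.9, "dy": 0.1, "dz": 4, "turn": -0.03}, {"dx": 2.8, "dy": 0.1, "dz": 4, "turn": -0.029}, {"dx": 0, "dy": 0, "dz": 6, "turn": 0}, {"dx": 0, "dy": 0, "dz": 6, "turn": 0}, {"dx": 0, "dy": 0, "dz": 4, "turn": 0}, {"dx": 0, "dy": 0, "dz": 2, "turn": 0}, {"dx": 0, "dy": 0, "dz": 0, "turn": 0}]' --claw 5.4

```text
time: 5.08
position: [0.4471, 0.2568, 0.0372]
ee_rot: [[-0.057, 0.998, -0.001], [0.998, 0.057, -0.001], [-0.001, -0.001, -1.0]]
contact_force: [-0.0, 0.1, 0.1]
finger_gap: 0.0544
finger_force: 0.0
```

```bash
python3 -c "
from h import *
s=status.state();print(s['position'],s['ee_rot'][:,0],s['finger_gap'])
rows([(.4465,.259,.0045,1.631,3)])"
```

```text
[0.44714081 0.25683076 0.03717317] [-0.05712187  0.9983667  -0.00100926] 0.05439653358031262
from [0.4471 0.2568 0.0372] 1.6279
[{'dx': 0.07, 'dy': -0.02, 'dz': 1.09, 'turn': -0.001}, {'dx': 0.08, 'dy': -0.01, 'dz': 1.09, 'turn': -0.001}, {'dx': 0.07, 'dy': -0.02, 'dz': 1.09, 'turn': -0.001}]
```

Emit:
apply_moves --plan '[{"dx": 0.1, "dy": 0, "dz": 1.6, "turn": -0.003}, {"dx": 0.1, "dy": 0, "dz": 1.3, "turn": 0}, {"dx": 0, "dy": 0, "dz": 0.4, "turn": 0}, {"dx": 0, "dy": 0, "dz": 0, "turn": 0}]'

```text
time: 5.58
position: [0.4469, 0.2595, 0.0045]
ee_rot: [[-0.061, 0.998, -0.0], [0.998, 0.061, -0.0], [-0.0, -0.0, -1.0]]
contact_force: [-0.3, 0.6, 0.1]
finger_gap: 0.0542
finger_force: 0.0
```

Emit:
apply_moves --plan '[{"dx": 0, "dy": 0, "dz": 0, "turn": 0}, {"dx": 0, "dy": 0, "dz": 0, "turn": 0}, {"dx": 0, "dy": 0, "dz": 0, "turn": 0}, {"dx": 0, "dy": 0, "dz": 0, "turn": 0}, {"dx": 0, "dy": 0, "dz": 0, "turn": 0}, {"dx": 0, "dy": 0, "dz": 0, "turn": 0}]' --claw 0

```text
time: 6.32
position: [0.4471, 0.2595, 0.0048]
ee_rot: [[-0.061, 0.998, 0.0], [0.998, 0.061, -0.0], [-0.0, 0.0, -1.0]]
contact_force: [0.9, -1.4, 3.9]
finger_gap: 0.024
finger_force: 30.0
```

```bash
cat >> h.py <<'E'
O=np.array([.594,-.080]); A=.0775; SX=np.array([np.sin(A),-np.cos(A)]); SY=np.array([np.cos(A),np.sin(A)])
def S(sx,sy): return tuple(O+sx*SX+sy*SY)
YAW=np.pi/2+A
E
python3 -c "
from h import *
rows([(.447,.2595,.09,1.631,3),(*S(-.24,-.008),.09,YAW,5),(*S(-.24,-.008),.052,YAW,2)])"
```

```text
from [0.4471 0.2595 0.0048] 1.6317
[{'dz': -2.84}, {'dy': -0.01, 'dz': -2.84}, {'dz': -2.84, 'turn': 0.001}, {'dx': -2.16, 'dy': 2.28, 'turn': -0.004}, {'dx': -2.16, 'dy': 2.28, 'turn': -0.003}, {'dx': -2.18, 'dy': 2.26, 'turn': -0.004}, {'dx': -2.18, 'dy': 2.26, 'turn': -0.003}, {'dx': -2.19, 'dy': 2.26, 'turn': -0.004}]
[{'dz': 1.9}, {'dz': 1.9}]
```

Emit:
apply_moves --plan '[{"dx": 0, "dy": 0, "dz": -2, "turn": 0}, {"dx": 0, "dy": 0, "dz": -3.3, "turn": 0}, {"dx": 0, "dy": 0, "dz": -3.2, "turn": 0}, {"dx": -2.2, "dy": 2.3, "dz": 0, "turn": -0.004}, {"dx": -2.2, "dy": 2.3, "dz": 0, "turn": -0.004}, {"dx": -2.2, "dy": 2.3, "dz": 0, "turn": -0.004}, {"dx": -2.1, "dy": 2.2, "dz": 0, "turn": -0.003}, {"dx": -2.2, "dy": 2.3, "dz": 0, "turn": -0.003}]'

```text
time: 7.32
position: [0.5687, 0.158, 0.0907]
ee_rot: [[-0.079, 0.997, 0.0], [0.997, 0.079, 0.0], [0.0, 0.0, -1.0]]
contact_force: [0.3, 0.6, -2.0]
finger_gap: 0.0235
finger_force: 30.0
```

Emit:
apply_moves --plan '[{"dx": 0, "dy": 0, "dz": 1.9, "turn": 0}, {"dx": 0, "dy": 0, "dz": 1.9, "turn": 0}, {"dx": 0, "dy": 0, "dz": 0, "turn": 0}]'

```text
time: 7.7
position: [0.5656, 0.159, 0.0498]
ee_rot: [[-0.081, 0.997, -0.004], [0.997, 0.081, -0.001], [-0.0, -0.004, -1.0]]
contact_force: [0.4, -0.1, -2.3]
finger_gap: 0.0237
finger_force: 30.0
```

Run:
```python
from h import *
np.set_printoptions(suppress=True,precision=4)
s=status.state(); print(s["time"],s["position"],s["finger_gap"])
ims=[]
p,d,c=shot("scene"); nets("scene",c,["hook","eye"]); 
pts=[[*S(.079,.05),.052],[*S(-.24+.191,-.008),.052],[*S(-.24+.188,.027),.052]]
v,u=np.mgrid[:384,:512]
uv=w2px(c,pts); print("exp eye,bend,tip px",uv)
for a in uv: cv2.circle(p,tuple(int(round(x)) for x in a),2,(0,255,0),1)
A=cv2.resize(p[130:290,80:380],None,fx=2.6,fy=2.6,interpolation=2); cv2.imwrite("pics/c2.png",A[:,:,::-1])
```

```text
7.7 [0.5656 0.159  0.0498] 0.023727378131662168
scene find_in hook 0.88 [0.5707 0.1938 0.0617]
scene tip_of hook 0.58 [0.5649 0.184  0.045 ]
scene tip_of hook 0.49 [ 0.6492 -0.1516  0.0483]
scene find_in eye 0.4 [ 0.6504 -0.1234  0.0243]
scene tip_of eye 0.46 [ 0.6494 -0.1523  0.0476]
exp eye,bend,tip px [[177.7983 171.2937]
 [223.3353 188.4844]
 [212.2139 194.8435]]
```

View pics/c2.png

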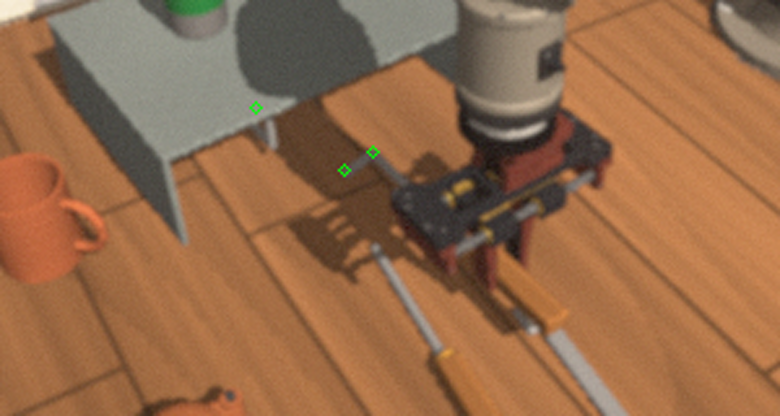

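The hook is level, with bend and tip on the predicted points at crop (373,152) and (344,170); the loop's bar shows at crop (267,135). Now I insert it.

Emit:
apply_moves --plan '[{"dx": -2.0, "dy": 0, "dz": -0.1, "turn": 0}, {"dx": -2.7, "dy": 0, "dz": 0, "turn": 0}, {"dx": -2.7, "dy": 0, "dz": 0, "turn": 0}, {"dx": -2.7, "dy": 0, "dz": 0, "turn": 0}, {"dx": -2.6, "dy": 0, "dz": 0, "turn": 0}, {"dx": 0, "dy": 0, "dz": 0, "turn": 0}, {"dx": 0, "dy": 0, "dz": 0, "turn": 0}]'

```text
time: 8.82
position: [0.5782, 0.0321, 0.0529]
ee_rot: [[-0.079, 0.997, 0.0], [0.997, 0.079, 0.0], [0.0, 0.0, -1.0]]
contact_force: [0.7, -0.2, -2.0]
finger_gap: 0.0237
finger_force: 30.0
```

Run:
```python
from h import *
s=status.state(); d=np.array(s["position"])[:2]-O; print(s["time"],s["position"],d@SX,d@SY,np.arctan2(*s["ee_rot"][[1,0],0])-YAW,s["contact_force"])
rows([(*S(-.1125,.036),.052,YAW,4)])
```

```text
8.825 [0.57824638 0.03212331 0.05294383] -0.11300644297111014 -0.0070254708000515595 0.0012107862518255796 [ 0.72582854 -0.17272331 -2.01730752]
from [0.5782 0.0321 0.0529] 1.6495
[{'dx': -0.01, 'dy': 1.08, 'dz': 0.02}, {'dx': -0.02, 'dy': 1.07, 'dz': 0.03, 'turn': 0.001}, {'dx': -0.01, 'dy': 1.08, 'dz': 0.02}, {'dx': -0.01, 'dy': 1.07, 'dz': 0.02}]
```

Emit:
apply_moves --plan '[{"dx": 0, "dy": 1.1, "dz": 0.1, "turn": 0}, {"dx": 0, "dy": 1.1, "dz": 0, "turn": 0}, {"dx": 0, "dy": 1.1, "dz": 0, "turn": 0}, {"dx": 0, "dy": 0.9, "dz": 0, "turn": 0}, {"dx": 0, "dy": 0, "dz": 0, "turn": 0}, {"dx": 0, "dy": 0, "dz": 0, "turn": 0}]'

```text
time: 9.57
position: [0.6197, 0.0353, 0.0515]
ee_rot: [[-0.079, 0.997, -0.001], [0.997, 0.079, -0.0], [-0.0, -0.001, -1.0]]
contact_force: [-0.2, -0.1, -1.1]
finger_gap: 0.0237
finger_force: 30.0
```

Emit:
apply_moves --plan '[{"dx": 0.7, "dy": 0, "dz": 0, "turn": 0}, {"dx": 0.7, "dy": 0, "dz": 0, "turn": 0}, {"dx": 0.7, "dy": 0, "dz": 0, "turn": 0}, {"dx": 1.0, "dy": 0, "dz": 0, "turn": 0}, {"dx": 1.0, "dy": 0, "dz": 0, "turn": 0}, {"dx": 1.0, "dy": 0, "dz": 0, "turn": 0}, {"dx": 1.0, "dy": 0, "dz": 0, "turn": 0}]'

```text
time: 10.45
position: [0.6151, 0.0968, 0.0516]
ee_rot: [[-0.079, 0.997, -0.0], [0.997, 0.079, -0.0], [-0.0, -0.0, -1.0]]
contact_force: [0.2, -2.7, -1.1]
finger_gap: 0.0239
finger_force: 30.0
```

Run:
```python
from h import *
s=status.state(); d=np.array(s["position"])[:2]-O; print(s["time"],s["position"],d@SX,d@SY,np.arctan2(*s["ee_rot"][[1,0],0])-YAW,s["contact_force"],s["torque"])
p,d,c=shot("scene"); nets("scene",c,["tray","eye"]); 
A=cv2.resize(p[110:290,80:380],None,fx=2.6,fy=2.6,interpolation=2); cv2.imwrite("pics/c3.png",A[:,:,::-1])
```

```text
10.45 [0.61513475 0.09678763 0.05162774] -0.17462067638078071 0.034758644197339865 0.001618419613474531 [ 0.1914234  -2.74449447 -1.08714584] [-0.67524437 -0.16715372  0.0037966 ]
scene find_in tray 0.98 [ 0.6517 -0.1406  0.0309]
scene tip_of tray 0.62 [ 0.6513 -0.143   0.0093]
scene find_in eye 0.89 [ 0.6498 -0.1332  0.0297]
scene tip_of eye 0.94 [ 0.6459 -0.1084  0.0459]
```

View pics/c3.png

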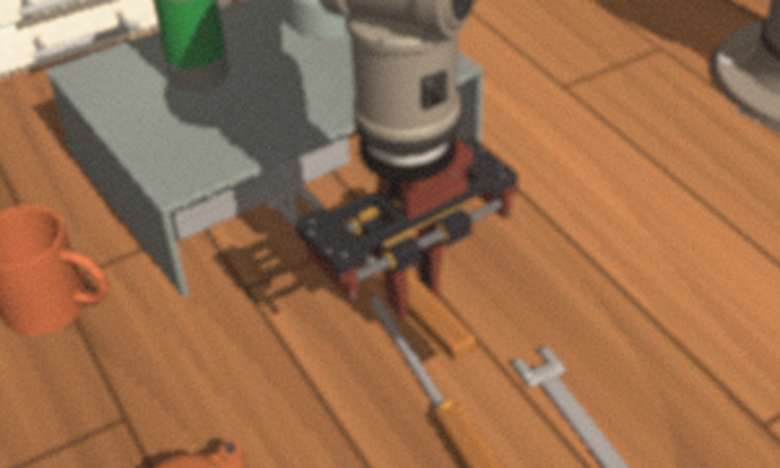

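The tray's front is now visible at crop (180-350,150-230), moving with the hook at 2.7 N. I need about 9 cm more.

Emit:
apply_moves --plan '[{"dx": 0.7, "dy": 0, "dz": 0, "turn": 0}, {"dx": 1.4, "dy": 0, "dz": 0, "turn": 0}, {"dx": 1.5, "dy": 0, "dz": 0, "turn": 0}, {"dx": 1.5, "dy": 0, "dz": 0, "turn": 0}, {"dx": 1.5, "dy": 0, "dz": 0, "turn": 0}, {"dx": 1.4, "dy": 0, "dz": 0, "turn": 0}, {"dx": 0.8, "dy": 0, "dz": 0, "turn": 0}, {"dx": 0.4, "dy": 0, "dz": 0, "turn": 0}]'

```text
time: 11.7
position: [0.6079, 0.1886, 0.0517]
ee_rot: [[-0.08, 0.997, -0.0], [0.997, 0.08, 0.0], [0.0, -0.0, -1.0]]
contact_force: [-0.6, -2.7, -1.5]
finger_gap: 0.024
finger_force: 30.0
```

Run:
```python
from h import *
from m import cloud
s=status.state(); d=np.array(s["position"])[:2]-O; print(s["time"],s["position"],d@SX,d@SY,s["contact_force"])
for n in("top","scene"):
    p,d,c=shot(n); nets(n,c,["tray","eye","hook"]); np.savez(n+".npz",d=d)
    P=cloud(n); q=P[...,:2]-O; sx=q@SX; sy=q@SY; z=P[...,2]
    m=(z>.03)&(z<.1)&(sx>-.1)&(sx<.0)&((abs(sy-.12)<.02))
    print(n,m.sum(),np.percentile(sx[m],[5,25,50]) if m.any() else 0, np.percentile(z[m],[10,90]) if m.any() else 0)
```

```text
11.7 [0.6079 0.1886 0.0517] -0.26667923765998824 0.03462298767677933 [-0.6451 -2.717  -1.4859]
top find_in tray 0.74 [ 0.6631 -0.0688  0.0223]
top tip_of tray 0.92 [ 0.6428 -0.0527  0.0106]
top find_in eye 0.7 [ 0.6619 -0.0663  0.0177]
top find_in eye 0.22 [ 0.6155 -0.2023  0.1111]
top tip_of eye 0.95 [ 0.6378 -0.0227  0.0519]
top find_in hook 0.62 [0.6153 0.0108 0.0528]
top 74 [-0.0274 -0.0271 -0.027 ] [0.0443 0.0921]
scene find_in tray 0.76 [ 0.6484 -0.0529  0.0417]
scene tip_of tray 0.74 [ 0.6446 -0.0489  0.0122]
scene find_in eye 0.67 [ 0.6473 -0.0497  0.0358]
scene tip_of eye 0.92 [ 0.6422 -0.0148  0.0456]
scene find_in hook 0.96 [0.6109 0.2182 0.064 ]
scene tip_of hook 0.66 [0.6045 0.2116 0.046 ]
scene tip_of hook 0.36 [ 0.6438 -0.0507  0.0104]
scene 310 [-0.0315 -0.0302 -0.0293] [0.0364 0.0874]
```

The tray's face is 28 mm past the shelf edge. To unhook, I ease in, move sideways, then back out.

Emit:
apply_moves --plan '[{"dx": -0.8, "dy": 0, "dz": 0, "turn": 0}, {"dx": -0.8, "dy": 0, "dz": 0, "turn": 0}, {"dx": 0, "dy": 0, "dz": 0, "turn": 0}, {"dx": 0, "dy": -1.1, "dz": 0, "turn": 0}, {"dx": 0, "dy": -1.2, "dz": 0, "turn": 0}, {"dx": 0, "dy": -1.2, "dz": 0, "turn": 0}, {"dx": 0, "dy": -1.2, "dz": 0, "turn": 0}, {"dx": 0, "dy": 0, "dz": 0, "turn": 0}]'

```text
time: 13.4
position: [0.5613, 0.1681, 0.0517]
ee_rot: [[-0.08, 0.997, -0.0], [0.997, 0.08, -0.001], [-0.0, -0.001, -1.0]]
contact_force: [-0.2, 0.5, -2.7]
finger_gap: 0.0235
finger_force: 30.0
```

Run:
```python
from h import *
s=status.state(); d=np.array(s["position"])[:2]-O; print(s["time"],s["position"],d@SX,d@SY,s["contact_force"])
rows([(*S(-.31,-.03),.055,YAW,2),(*S(-.34,-.06),.09,YAW,1),(.447,.2595,.09,1.631,3),(.447,.2595,.0055,1.631,5)])
```

```text
13.4 [0.5612927  0.16812002 0.05173298] -0.2499075377173368 -0.013399066446503034 [-0.18398958  0.48888699 -2.72159419]
from [0.5613 0.1681 0.0517] 1.6508
[{'dx': 3.01, 'dy': -0.82, 'dz': -0.16, 'turn': 0.001}, {'dx': 3.0, 'dy': -0.83, 'dz': -0.17, 'turn': 0.001}, {'dx': 3.0, 'dy': -3.0, 'dz': -3.5}, {'dx': 0.33, 'dy': -2.01, 'turn': 0.006}, {'dx': 0.32, 'dy': -2.01, 'turn': 0.006}, {'dx': 0.31, 'dy': -2.01, 'turn': 0.006}, {'dz': 1.69}, {'dz': 1.69}]
[{'dz': 1.69}, {'dz': 1.69}, {'dz': 1.69}]
```

Emit:
apply_moves --plan '[{"dx": 3.0, "dy": 0, "dz": -0.2, "turn": 0}, {"dx": 3.0, "dy": -1.7, "dz": -0.2, "turn": 0}, {"dx": 3.0, "dy": -3.0, "dz": -3.5, "turn": 0}, {"dx": 0.3, "dy": -2.0, "dz": 0, "turn": 0.006}, {"dx": 0.3, "dy": -2.0, "dz": 0, "turn": 0.006}, {"dx": 0.3, "dy": -2.0, "dz": 0, "turn": 0.007}, {"dx": 0, "dy": 0, "dz": 2.5, "turn": 0}, {"dx": 0, "dy": 0, "dz": 2.5, "turn": 0}]'

```text
time: 14.4
position: [0.4487, 0.2592, 0.0406]
ee_rot: [[-0.06, 0.998, 0.002], [0.998, 0.06, 0.001], [0.001, 0.002, -1.0]]
contact_force: [0.9, 0.7, -1.0]
finger_gap: 0.0237
finger_force: 30.0
```

Emit:
apply_moves --plan '[{"dx": 0, "dy": 0, "dz": 1.5, "turn": 0}, {"dx": 0, "dy": 0, "dz": 0.7, "turn": 0}, {"dx": 0, "dy": 0, "dz": 0, "turn": 0}, {"dx": 0, "dy": 0, "dz": 0, "turn": 0}]'

```text
time: 14.9
position: [0.4485, 0.2591, 0.0193]
ee_rot: [[-0.06, 0.998, 0.001], [0.998, 0.06, 0.001], [0.001, 0.001, -1.0]]
contact_force: [-0.2, -0.4, -1.1]
finger_gap: 0.0239
finger_force: 30.0
```

Run:
```python
from h import *
s=status.state(); print(s["time"],s["position"],s["contact_force"],s["torque"])
p,d,c=shot("top"); nets("top",c,["hook"])
```

```text
14.9 [0.4484735 0.2591327 0.0192932] [-0.21236755 -0.36673588 -1.14833732] [-0.03013071 -0.07945196  0.0247672 ]
top find_in hook 0.76 [0.4567 0.0878 0.0215]
```

Emit:
apply_moves --plan '[{"dx": 0, "dy": 0, "dz": 0.7, "turn": 0}, {"dx": 0, "dy": 0, "dz": 0.5, "turn": 0}, {"dx": 0, "dy": 0, "dz": 0.2, "turn": 0}, {"dx": 0, "dy": 0, "dz": 0, "turn": 0}, {"dx": 0, "dy": 0, "dz": 0, "turn": 0}]'

```text
time: 15.68
position: [0.4477, 0.2585, 0.0048]
ee_rot: [[-0.06, 0.998, -0.0], [0.998, 0.06, -0.001], [-0.001, -0.0, -1.0]]
contact_force: [-2.0, -1.8, 4.9]
finger_gap: 0.0236
finger_force: 30.0
```

Contact with the bench is light (4.9 N). I release and lift.

Emit:
apply_moves --plan '[{"dx": 0, "dy": 0, "dz": 0, "turn": 0}, {"dx": 0, "dy": 0, "dz": 0, "turn": 0}, {"dx": 0, "dy": 0, "dz": 0, "turn": 0}, {"dx": 0, "dy": 0, "dz": 0, "turn": 0}]' --claw 5.4

```text
time: 16.18
position: [0.448, 0.2588, 0.0046]
ee_rot: [[-0.06, 0.998, 0.0], [0.998, 0.06, 0.0], [0.0, 0.0, -1.0]]
contact_force: [-0.7, 0.5, 0.2]
finger_gap: 0.0538
finger_force: 0.0
```

Emit:
apply_moves --plan '[{"dx": 0, "dy": 0, "dz": -1, "turn": 0}, {"dx": 0, "dy": 0, "dz": -3, "turn": 0}, {"dx": 0, "dy": 0, "dz": -5, "turn": 0}, {"dx": 0, "dy": 0, "dz": -5, "turn": 0}, {"dx": 5, "dy": 0, "dz": -3, "turn": 0}, {"dx": 5, "dy": 0, "dz": -3, "turn": 0}, {"dx": 0, "dy": 0, "dz": 0, "turn": 0}, {"dx": 0, "dy": 0, "dz": 0, "turn": 0}]'

```text
time: 17.18
position: [0.4418, 0.3578, 0.2045]
ee_rot: [[-0.06, 0.998, -0.0], [0.998, 0.06, -0.001], [-0.001, -0.0, -1.0]]
contact_force: [0.3, -0.5, -0.5]
finger_gap: 0.0537
finger_force: 0.0
```

Run:
```python
from h import *
from m import cloud
s=status.state(); print(s["time"],s["position"],s["contact_force"])
p,d,c=shot("scene"); nets("scene",c,["tray","eye","hook"]); np.savez("scene.npz",d=d)
P=cloud("scene"); q=P[...,:2]-O; sx=q@SX; sy=q@SY; z=P[...,2]
m=(z>.03)&(z<.1)&(sx>-.1)&(sx<.0)&((abs(sy-.12)<.02)); print(m.sum(),np.median(sx[m]))
cv2.imwrite("pics/c4.png",cv2.resize(p,None,fx=1.5,fy=1.5)[:,:,::-1])
```

```text
17.175 [0.4418 0.3578 0.2045] [ 0.3344 -0.5079 -0.4509]
scene find_in tray 0.96 [ 0.6497 -0.0533  0.0427]
scene tip_of tray 0.68 [ 0.6437 -0.0518  0.01  ]
scene find_in eye 0.94 [ 0.6463 -0.047   0.0349]
scene tip_of eye 0.58 [ 0.6418 -0.0172  0.0487]
scene find_in hook 0.83 [0.4541 0.2613 0.0178]
scene tip_of hook 0.89 [ 0.4454  0.2804 -0.0006]
311 -0.02931382591071555
```

View pics/c4.png

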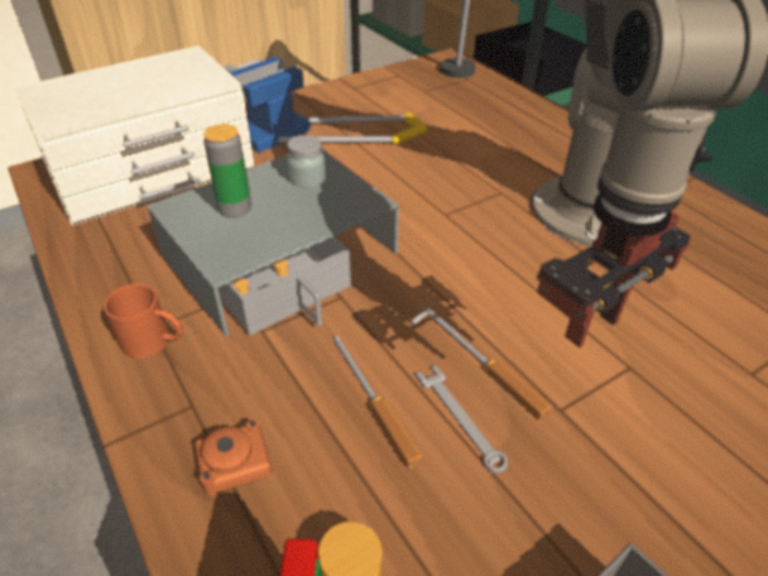

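The tray's front at (290,295) stands past the shelf edge. The hook lies flat at (415,315)-(545,410), clear of the tray, and the arm is free.

```bash
python3 -c "
from workcell import manip; print(manip.sign_off())"
```

```text
the job is handed in; nothing more can be done
None
```

The tray was drawn out with the hooked rod until its front stood about 28 mm past the shelf edge, then the rod was unhooked and laid flat on the bench clear of the tray; I handed the job in at about 17 s, and the sign-off call returned no verdict.

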